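# Check sprung forceps at the gap gauge

## Robot

A 7-joint arm with a two-finger parallel gripper is mounted at the origin on a cart in front of the work surface, level with it; the furniture and walls round the work are solid. World frame = base frame: x ahead of the robot, y to its left, z up, the work surface at z = 0. Lengths are in m, angles in rad, forces in N, time in s.
With the tool pointing down it reaches from about 0.4 to 0.875 m from the base axis. Payload 6.5 kg.
Tool frame: the origin (TCP) lies on the centre line of the jaws, within the pads' length; the fingertips stand 14 mm ahead of it and the grasp point (between the pads) lies 5 mm behind it (env.tip_extent is the distance from the TCP to the fingertips, in m); z points along the fingers, y is the line along which they close (so a half turn about z gives the same grasp; the last joint's range is limited). The gripper opens to 85 mm and grips with 20 to 120 N. Pads are 22 mm wide; open, the fingers measure 114 mm over their backs; the gripper's body (76 mm by 85 mm) begins 54 mm behind the grasp point. The pads swing forward as they close: fully open they stand 13 mm farther back than shut.
Start: joints at [-1.351, 0.536, -0.004, 1.538, 0.003, 1.067, -0.071], TCP at [0.183, 0.624, 0.245] pointing down, gripper open.
Joint ranges: [-2.7, 2.7], [-0.37, 2.16], [-1.27, 1.26], [0.24, 2.4], [-1.31, 4.45], [0.19, 1.91], [-2.76, 2.76]. Speed limits (rad/s): [2.39, 2.39, 3.14, 3.14, 3.14, 3.14, 3.14].

## Interface

Orientations are given as [roll, pitch, yaw] about the fixed x, y, z axes, in that order (R = Rz(yaw) Ry(pitch) Rx(roll)).
In Python, from cell import env gives the robot as it stands. The module is installed in compiled form; this text tells all that it offers.
- The arm moves only by the shell command python3 -m pendant 'ROWS' [FORCE]. ROWS is JSON, a list of rows, each a list of 5 numbers: the shift along the tool's x, y, z in m, then the turn about the tool's z in degrees, then the finger opening in m, from 0 to 0.0854. In form: [[x, y, z, spin, claw], ...]. A call has 1 to 8 rows; each row shifts and turns the commanded pose from where the row before left it, along the tool's axes as they then stand; what a row does not reach is not made up. A row lasts 1/8 s, in which the tool goes at most 62.5 mm and 10.7 degrees, less where a joint would pass 70% of its speed; a pose out of reach is approached as far as the arm can. A call with a gripper value outside its range is refused whole. The fingers move at their own pace and stop on an object; FORCE is the grip in N (left out, the last holds). Time passes only in rows, so rows that do not move let the fingers close. It gives the time, the measured TCP pose, the force, the opening and the grip force at its end, in the units of the state.
- env.sense(): the state, without advancing time (a new reading comes with each control period).
- env.camera(name): name is "scene" or "top" or "wrist"; returns a dict with "color" (400x640x3 uint8, red, green, blue), "fx", "fy", "cx", "cy" (pixels), "R" (3x3) and "t" (3): a world point X has camera coordinates R X + t; the wrist camera has in their place "tool_from_camera" (4x4, takes a point from camera to tool coordinates, whose origin is the TCP and whose axes are the flange's). Camera axes: x right, y down, z forward; pixel columns grow to the right and rows downward; lengths in m; the calibration is good to about 2 mm. A picture is of the moment at which its call begins: read the wrist's pose just before it. There is no depth.
- env.close_job(): hands the job in; it is judged then, once.
The state is a dict: "clock": time; "qpos": joint angles; "qd": joint speeds; "tau": joint torques, N m; "ee_pos": TCP position; "ee_rot": TCP orientation; "ft_force": force on the tool from outside, world axes, zero at the start; "moment": the same for the moment, N m; "opening": finger opening in m; "grip_force": force on a finger pad.
Only numpy, scipy, OpenCV 4.12 (cv2) and the standard library are available. Lean on these libraries where they do the work, as an engineer would, in place of code of your own. Each camera call takes 0.05 s, during which the arm holds its last target. There are 200 camera calls.

## Task

Hang the aluminium gap gauge astride the bar of the little stand and let go of it. Then take the sprung forceps off their rest by the thumb plates, hold them level with the tips just above the gauge (not touching it), pointing straight across the bar, and squeeze until the gap between the tips matches the spacing of the two lines engraved on the gauge, 16 mm. Finish while still holding the forceps there, squeezed steadily at that gap, and leave the petri dish, the black stopper and the note pad where they are.

Things in the scene. Friction and masses are not known exactly. Their poses are not given: they have to be found in the camera images.
- stand: fixed stand: dark steel base plate 70 x 170 x 8 mm, two posts at y = +-70 mm of its own frame (14 mm thick, tops at 101 mm), between them a horizontal square aluminium bar, 20 x 20 mm in section, along the stand's own y, its top 100 mm above the worktop. Origin: centre of the underside; x lies across the bar
- bar_top (a point): middle of the bar's top face (stand's axes)
- gauge: loose plain aluminium gauge, 120 g: an inverted U, 34 (its x) x 50 (its y) x 46 mm high; two legs, 4 mm thick, 40 mm deep, 26 mm apart inside, outer faces at x = +-17 mm, open at both y ends. It starts standing on its legs on the worktop, left or right of the stand. Origin: centre of the underside. Hung, its y lies along the bar (either way round), its origin 60 mm above the worktop
- gauge_top (a point): centre of the gauge's top face (top plate 6 mm thick); two thin dark engraved lines run along the gauge's x at y = +-8 mm of it
- rest: fixed white rest for the forceps, across the stand from the gauge: two cross bars 25 mm high, 10 mm thick, at x = -66 mm (50 mm long) and x = +42 mm (70 mm long) of its own frame, joined by a low spine 16 mm wide and 6 mm high along x. Origin: centre of the underside
- forceps: loose steel sprung forceps, 66 g, 147 mm long, lying level on the rest's two bars. Origin: midway between the two ribbed thumb plates (22 mm long, 16 mm high, on the outsides of the arms), at mid height, 30 mm above the worktop at the start; x runs to the tips (at x = +55 mm), the closed end is at x = -85 mm, z up. Centre of mass 10 to 15 mm behind the origin
- forceps_left (a joint): squeeze angle of each arm, rad: 0 open (tip gap 44 mm), 0.10 at gap 16 mm, 0.155 shut; both arms move alike. Tip gap in mm = 44 - 280 x angle; width over the outer faces of the thumb plates = 44 - 170 x angle (27 mm at gap 16 mm). Sprung open: squeezing at the thumb plates takes 2 N to begin, 6 N at gap 16 mm, 8 N to shut
- tip_left (a point): inner face of the tip of the forceps' left (+y) arm, 3 mm short of its end, at mid height (the tips are 7 mm high); the tip gap is the distance between tip_left and tip_right
- tip_right (a point): the same on the right (-y) arm
- petri_dish: loose glass petri dish, 62 mm across and 14 mm high, a bystander in front of the stand, on the robot's side. Origin: centre of the underside
- stopper: loose black rubber stopper, 32 mm across and 24 mm high, a bystander behind the stand. Origin: centre of the underside
- note_pad: loose block of sticky notes, 28 x 51 x 10 mm, a bystander behind the stand. Origin: centre of the underside
Not all that is in view belongs to the job. Of the things that look like the gauge, take the one that is farthest to the robot's left at the start.

How it is judged:
By the outcome, as a careful person would: the job done as asked, in the order asked, and still so for the second after the job is handed in, while the arm keeps its last pose, push and grip.
It also fails if it takes over 58 s, if anything falls off the work surface, if the arm or the gripper's body presses on something with over 40 N, if the wrist force passes 120 N, or if a joint passes its speed limit or range.

## Working session

There is one attempt and no reset: what is moved stays moved. The work goes in short steps, Python scripts to look and compute and a shell command to move; the robot and the scene stay as the last step left them, time stands still between calls to the robot, and variables do not carry over. Pictures are saved under pics/ and viewed, at most 10 in all, crops included, and the job is handed in when it is done.

```bash
mkdir -p pics; cat > h.py <<'E'
from cell import env
import numpy as np, cv2
def snap(n):
    s=env.sense(); c=env.camera(n); return s,c
def save(c,f): cv2.imwrite('pics/'+f,c['color'][:,:,::-1])
E
python3 - <<'E'
from h import *
import pickle
d={}
for n in ('scene','top','wrist'):
    s,c=snap(n); d[n]=c; save(c,n+'0.png')
    print(n,c['fx'],c['fy'],c['cx'],c['cy'],np.round(c.get('R',0),3).tolist(),c.get('t'),c.get('tool_from_camera'))
pickle.dump(d,open('d.pkl','wb'))
print(s)
E
```

```text
scene 516.356218531143 516.356218531143 321.9304271030797 209.26517126713003 [[0.815, -0.58, 0.019], [-0.413, -0.603, -0.682], [0.407, 0.548, -0.731]] [-0.45318101  0.2911421   1.13132718] None
top 375.77837820593055 375.77837820593055 321.43950055858636 202.18566728406475 [[0.002, -1.0, -0.015], [-0.999, -0.002, -0.032], [0.032, 0.015, -0.999]] [0.01843464 0.52906672 1.00720421] None
wrist 285.520258222255 285.520258222255 321.75656855510675 197.08657171558397 0 None [[ 7.45383175e-04 -9.60913509e-01 -2.76847744e-01  7.16349038e-02]
 [ 9.99999430e-01  5.04684175e-04  9.40679180e-04 -1.17202723e-03]
 [-7.64190656e-04 -2.76848288e-01  9.60913337e-01 -1.27908915e-01]
 [ 0.00000000e+00  0.00000000e+00  0.00000000e+00  1.00000000e+00]]
{'clock': 0.1, 'qpos': array([-1.35117596,  0.53712026, -0.00442594,  1.53878969,  0.00260694,
        1.06728649, -0.07121279]), 'qd': array([ 0.00086368, -0.00231158,  0.00031745,  0.00144089, -0.00139553,
        0.00045119,  0.00032829]), 'tau': array([ 2.09164828e-03, -5.84569252e+01,  1.05123147e+00, -2.59776825e+01,
        1.25842131e-02,  4.64028271e-03, -1.42755815e-05]), 'ee_pos': array([0.18312939, 0.62309115, 0.24447546]), 'ee_rot': array([-3.13999985e+00,  1.30459953e-04,  2.85582381e+00]), 'ft_force': array([ 0.18435256, -0.64079409, -0.58317181]), 'moment': array([ 0.01952825, -0.05050105, -0.01759814]), 'grip_force': 0.0, 'opening': 0.08542244660231052}
```

View pics/top0.png

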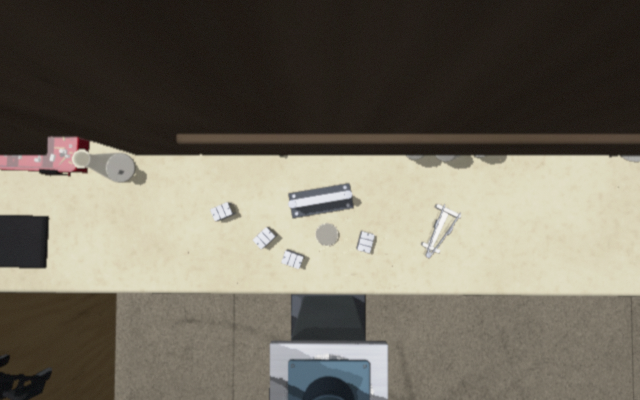

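View pics/scene0.png

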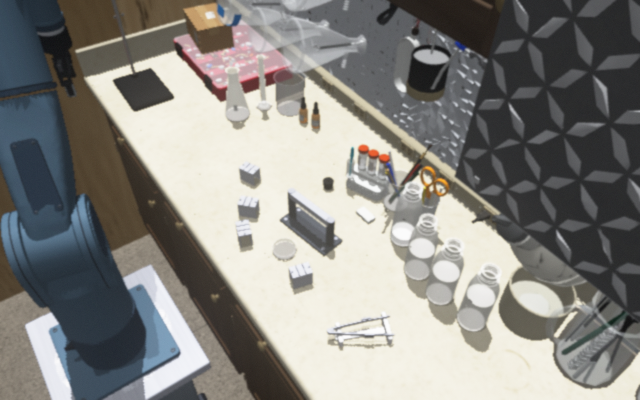

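The top view shows four gauge-like blocks. The leftmost, at (222,212), is my target. The bar runs (290,205)–(352,195), and the forceps are at about (440,230) with tips pointing up-image (+x). The dish is at (328,234). The scene view agrees.

```bash
cat >> h.py <<'E'
def ray(c,u,v,z,s=None):
    "pixel -> world point on plane z"
    d=np.array([(u-c['cx'])/c['fx'],(v-c['cy'])/c['fy'],1.])
    if 'R' in c and c['R'] is not None:
        R=np.array(c['R']).T; o=-R@np.array(c['t'])
    else:
        from scipy.spatial.transform import Rotation as Ro
        T=np.array(c['tool_from_camera']); W=Ro.from_euler('xyz',s['ee_rot']).as_matrix()
        R=W@T[:3,:3]; o=s['ee_pos']+W@T[:3,3]
    d=R@d; return o+d*(z-o[2])/d[2]
E
python3 - <<'E'
from h import *
import pickle
d=pickle.load(open('d.pkl','rb')); c=d['top']; im=c['color']
crop=im[180:275,200:470]; cv2.imwrite('pics/crop0.png',cv2.resize(crop[:,:,::-1],None,fx=2.95,fy=2.95,interpolation=cv2.INTER_CUBIC))
for n,u,v,z in [('gauge',222,211.5,.046),('barL',290,205,.1),('barR',352,194,.1),('fshort',430,252,.025),('flong',447,210,.025),('dish',328,234,.014)]:
    print(n,ray(c,u,v,z).round(3))
E
```

```text
gauge [0.503 0.279 0.046]
barL [0.519 0.096 0.1  ]
barR [ 0.546 -0.057  0.1  ]
fshort [ 0.398 -0.267  0.025]
flong [ 0.508 -0.313  0.025]
dish [0.444 0.002 0.014]
```

View pics/crop0.png

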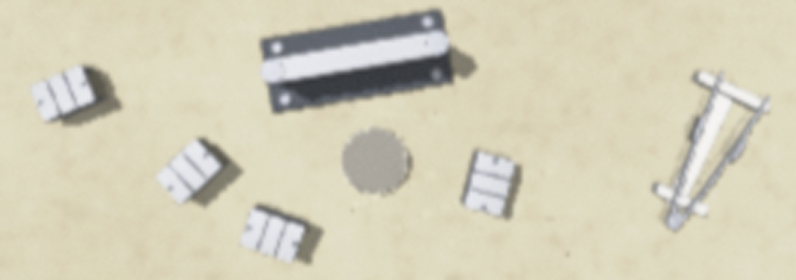

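The crop shows the target gauge's long axis running (37,103)–(93,83), which gives a yaw of about 20°. I'll move above it next.

```bash
python3 -m pendant '[[-0.045,-0.027,0,0,0.0854],[-0.045,-0.027,0,0,0.0854],[-0.045,-0.027,0,0,0.0854],[-0.045,-0.027,0,0,0.0854],[-0.045,-0.027,0,0,0.0854],[-0.045,-0.027,0,0,0.0854],[-0.045,-0.027,0,0,0.0854],[-0.045,-0.027,0,0,0.0854]]' 40
python3 -m pendant '[[-0.022,-0.012,0.01,0,0.0854],[-0.022,-0.012,0.01,0,0.0854],[0,0,0.01,9,0.0854],[0,0,0.01,9,0.0854],[0,0,0.01,9,0.0854],[0,0,0,9,0.0854],[0,0,0,9,0.0854],[0,0,0,9,0.0854]]'
python3 - <<'E'
from h import *
s,c=snap('wrist');save(c,'w1.png')
import pickle;pickle.dump((s,c),open('w1.pkl','wb'))
print(s['ee_pos'],s['ee_rot'],s['qpos'].round(2))
E
```

```text
clock: 1.15
ee_pos: [0.4686, 0.3135, 0.2452]
ee_rot: [-3.142, -0.0, 2.856]
ft_force: [0.6, 0.9, -1.0]
opening: 0.0853
grip_force: 0.0
clock: 2.15
ee_pos: [0.503, 0.2794, 0.195]
ee_rot: [-3.141, 0.0, 1.908]
ft_force: [0.3, -0.2, -0.1]
opening: 0.0853
grip_force: 0.0
[0.50296661 0.27942947 0.19503214] [-3.14103254e+00  1.44043339e-04  1.90831273e+00] [-0.83  0.48  0.33  1.8  -0.2   0.89 -0.08]
```

View pics/w1.png

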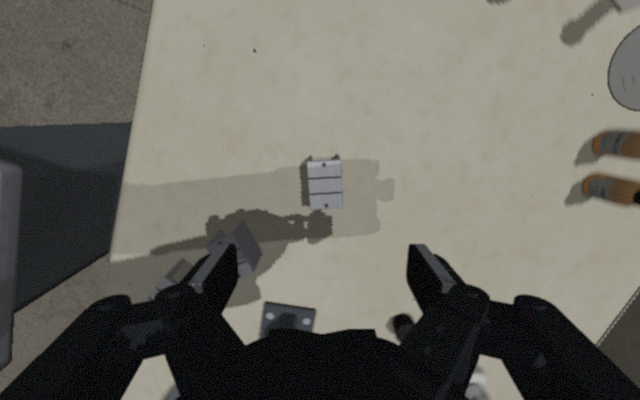

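The wrist view shows the gauge top centred near (325,183), with corners (308,161), (340,158), (343,207) and (309,209). I'll cast its mask to the z=0.046 plane.

```bash
cat >> h.py <<'E'
def lit(c,u,v,r,thr=150,sat=12):
    "bright grey blob near u,v -> minAreaRect box"
    im=c['color'].astype(int); m=((im.min(2)>thr)&(im.max(2)-im.min(2)<sat)).astype(np.uint8)
    k=np.zeros_like(m); k[max(v-r,0):v+r,max(u-r,0):u+r]=1; m*=k
    m=cv2.morphologyEx(m,cv2.MORPH_CLOSE,np.ones((5,5),np.uint8))
    cs=cv2.findContours(m,0,2)[0]; b=max(cs,key=cv2.contourArea); return cv2.boxPoints(cv2.minAreaRect(b)),b
E
python3 - <<'E'
from h import *
import pickle;s,c=pickle.load(open('w1.pkl','rb'))
print(c['color'][175,320],c['color'][183,360],c['color'][120,320])
b,_=lit(c,325,183,40,120,30);print(b.round(0).tolist())
P=np.array([ray(c,*q,.046,s) for q in b]);print(P.round(4),P.mean(0).round(4))
for i in range(4):
    e=P[(i+1)%4]-P[i];print(np.linalg.norm(e).round(4),np.degrees(np.arctan2(e[1],e[0])).round(1))
for q in [(308,161),(340,158),(343,207),(309,209)]: print(ray(c,*q,.046,s).round(4))
E
```

```text
[132 134 139] [140 135 123] [164 160 146]
[[285.0, 143.0], [364.0, 143.0], [364.0, 222.0], [285.0, 222.0]]
[[0.4535 0.309  0.046 ]
 [0.5248 0.3341 0.046 ]
 [0.5547 0.2591 0.046 ]
 [0.4775 0.2319 0.046 ]] [0.5026 0.2835 0.046 ]
0.0756 19.4
0.0808 -68.3
0.0818 -160.6
0.0808 107.3
[0.4797 0.2999 0.046 ]
[0.5081 0.313  0.046 ]
[0.5284 0.2672 0.046 ]
[0.4964 0.2536 0.046 ]
```

```bash
cat >> h.py <<'E'
def blue(c,u,v,r,lo=90,df=3):
    im=c['color'].astype(int); m=((im[:,:,2]-im[:,:,0]>=df)&(im.min(2)>lo)).astype(np.uint8)
    k=np.zeros_like(m); k[max(v-r,0):v+r,max(u-r,0):u+r]=1; m*=k
    m=cv2.morphologyEx(m,cv2.MORPH_CLOSE,np.ones((5,5),np.uint8)); m=cv2.morphologyEx(m,cv2.MORPH_OPEN,np.ones((3,3),np.uint8))
    b=max(cv2.findContours(m,0,2)[0],key=cv2.contourArea); return cv2.boxPoints(cv2.minAreaRect(b)),b
def rect(c,b,z,s=None):
    P=np.array([ray(c,*q,z,s) for q in b]); print('c',P.mean(0).round(4))
    for i in (0,1):
        e=P[i+1]-P[i]+P[(i+2)%4]-P[(i+3)%4]; print(np.linalg.norm(e/2).round(4),np.degrees(np.arctan2(e[1],e[0])).round(1))
E
python3 - <<'E'
from h import *
import pickle;s,c=pickle.load(open('w1.pkl','rb'))
b,_=blue(c,325,183,45);print(b.round(0).tolist());rect(c,b,.046,s)
E
```

```text
[[306.0, 161.0], [340.0, 159.0], [343.0, 207.0], [309.0, 209.0]]
c [0.5027 0.2834 0.046 ]
0.0334 23.1
0.0491 -67.0
```

```bash
python3 -m pendant '[[0.004,0.001,0.04,-4,0.0854],[0,0,0.05,0,0.0854],[0,0,0.045,0,0.0854],[0,0,0.03,0,0.0854],[0,0,0,0,0.0854],[0,0,0,0,0.03],[0,0,0,0,0.03],[0,0,0,0,0.03]]' 40
python3 -m pendant '[[0,0,0,0,0.03],[0,0,0,0,0.03],[0,0,0,0,0.03]]'
```

```text
clock: 3.2
ee_pos: [0.5035, 0.2841, 0.0316]
ee_rot: [3.14, -0.0, 1.984]
ft_force: [-3.9, -1.2, 11.7]
opening: 0.0332
grip_force: 38.5
clock: 3.58
ee_pos: [0.5035, 0.2841, 0.0316]
ee_rot: [3.14, -0.0, 1.983]
ft_force: [-1.4, -1.0, 6.5]
opening: 0.0334
grip_force: 39.7
```

```bash
python3 -m pendant '[[0,0,-0.03,0,0.03],[0,0,-0.055,0,0.03],[0,0,-0.055,0,0.03],[-0.05,-0.016,-0.03,0,0.03],[-0.05,-0.016,0,0,0.03],[-0.05,-0.016,0,0,0.03],[-0.05,-0.016,0,0,0.03],[-0.054,-0.015,0,7,0.03]]'
python3 -m pendant '[[0,0,0,6.6,0.03],[0,0,0,0,0.03]]'
python3 - <<'E'
from h import *
s,c=snap('wrist');save(c,'w2.png')
import pickle;pickle.dump((s,c),open('w2.pkl','wb'))
print(s['ee_pos'],s['ee_rot'])
E
```

```text
clock: 4.58
ee_pos: [0.5321, 0.0179, 0.2008]
ee_rot: [3.141, -0.001, 1.859]
ft_force: [1.3, 0.1, -1.4]
opening: 0.0333
grip_force: 40.5
clock: 4.82
ee_pos: [0.5321, 0.019, 0.2005]
ee_rot: [3.141, -0.0, 1.746]
ft_force: [-0.5, -0.1, -1.9]
opening: 0.0335
grip_force: 40.5
[0.53207642 0.01896415 0.20052352] [ 3.14142426e+00 -2.01403618e-04  1.74603072e+00]
```

View pics/w2.png

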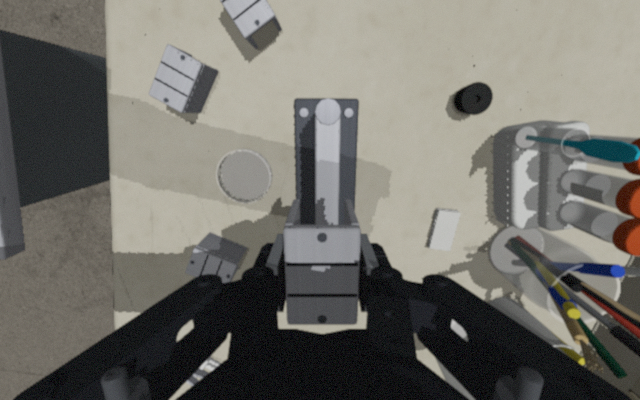

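The gauge is held squarely at cols 285–360, rows 228–322. The bar is at cols ~315–341, rows 125–220, with the post top at (328,111). Next I'll measure the lateral offset.

```bash
python3 - <<'E'
from h import *
import pickle;s,c=pickle.load(open('w2.pkl','rb'))
g=cv2.GaussianBlur(cv2.cvtColor(c['color'],cv2.COLOR_RGB2GRAY),(3,3),0).astype(int)
from scipy.spatial.transform import Rotation as Ro
W=Ro.from_euler('xyz',s['ee_rot']).as_matrix()
def edges(rows,lo,hi,z):
    for r in rows:
        d=np.diff(g[r,lo:hi]); a=lo+d.argmax()+1; b=lo+d.argmin()+1
        P=[W.T@(ray(c,u,r,z,s)-s['ee_pos']) for u in(a,b)]
        print(r,a,b,*[p[:2].round(4) for p in P],((P[0]+P[1])/2)[1].round(4))
print('bar');edges(range(135,200,8),300,352,.1)
print(g[160,305:350].tolist())
z=s['ee_pos'][2]+.0144
P=np.array([W.T@(ray(c,u,v,z,s)-s['ee_pos']) for u,v in [(286,228),(359,228),(286,322),(359,322)]]);print(P.round(4))
b,_=blue(c,322,240,45);print(b)
E
```

```text
bar
135 315 340 [ 0.0548 -0.0069] [0.0548 0.0126] 0.0028
143 316 340 [ 0.0486 -0.0062] [0.0486 0.0128] 0.0033
151 315 340 [ 0.0423 -0.007 ] [0.0423 0.0129] 0.0029
159 315 340 [ 0.0359 -0.0071] [0.036 0.013] 0.003
167 315 339 [ 0.0295 -0.0071] [0.0295 0.0123] 0.0026
175 315 339 [ 0.0229 -0.0071] [0.0229 0.0124] 0.0026
183 315 339 [ 0.0162 -0.0072] [0.0162 0.0125] 0.0027
191 315 339 [ 0.0094 -0.0072] [0.0094 0.0126] 0.0027
199 315 339 [ 0.0025 -0.0073] [0.0025 0.0128] 0.0028
[38, 36, 35, 36, 37, 36, 36, 36, 40, 63, 102, 140, 166, 175, 172, 167, 165, 165, 167, 170, 172, 173, 174, 175, 177, 179, 180, 181, 183, 185, 186, 186, 182, 164, 129, 94, 76, 74, 75, 75, 74, 73, 73, 74, 74]
[[ 0.0235 -0.0169 -0.0144]
 [ 0.0235  0.0142 -0.0144]
 [-0.0243 -0.0185 -0.0144]
 [-0.0243  0.016  -0.0144]]
[[283. 195.]
 [360. 195.]
 [360. 271.]
 [283. 271.]]
```

```bash
python3 -m pendant '[[0,0.0035,0.04,0,0.03],[0,0,0.02,0,0.03],[0,0,0.005,0,0.03],[0,0,0.005,0,0.03],[0,0,0.005,0,0.03],[0,0,0,0,0.03]]'
python3 - <<'E'
from h import *
s,c=snap('scene');cv2.imwrite('pics/s1.png',cv2.resize(c['color'][170:270,250:370,::-1],None,fx=5,fy=5,interpolation=cv2.INTER_CUBIC))
E
```

```text
clock: 5.62
ee_pos: [0.5357, 0.0199, 0.1254]
ee_rot: [3.141, -0.0, 1.746]
ft_force: [0.2, 0.6, -1.0]
opening: 0.0338
grip_force: 40.4
```

View pics/s1.png

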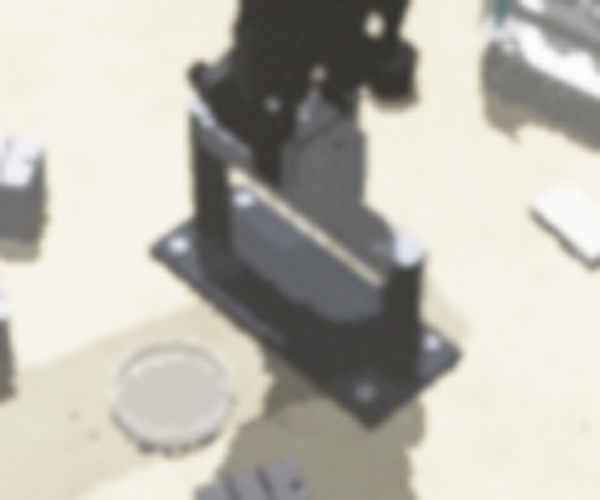

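The legs are already below the bar top with no contact force, so the gauge is straddling the bar. I'll lower the rest of the way.

```bash
python3 -m pendant '[[0,0,0.01,0,0.03],[0,0,0.01,0,0.03],[0,0,0.008,0,0.03],[0,0,0.004,0,0.03],[0,0,0,0,0.03]]'
```

```text
clock: 6.3
ee_pos: [0.5355, 0.0197, 0.093]
ee_rot: [-3.141, 0.0, 1.746]
ft_force: [-0.2, 0.5, -0.9]
opening: 0.0334
grip_force: 40.4
```

```bash
python3 -m pendant '[[0,0,0.0015,0,0.03],[0,0,0,0,0.03],[0,0,0,0,0.045],[0,0,0,0,0.06],[0,0,0,0,0.075],[0,0,0,0,0.075],[0,0,-0.03,0,0.0854],[0,0,-0.05,0,0.0854]]'
python3 -m pendant '[[0,0,-0.05,0,0.0854],[0,0,0,0,0.0854]]'
python3 - <<'E'
from h import *
s,c=snap('wrist');save(c,'w3.png')
import pickle;pickle.dump((s,c),open('w3.pkl','wb'))
print(s['ee_pos'],s['ee_rot'])
s,c=snap('top');pickle.dump((s,c),open('t3.pkl','wb'))
E
```

```text
clock: 7.3
ee_pos: [0.5344, 0.0198, 0.1715]
ee_rot: [-3.138, 0.0, 1.746]
ft_force: [0.5, 0.5, -0.7]
opening: 0.0856
grip_force: 0.0
clock: 7.55
ee_pos: [0.5383, 0.0198, 0.2255]
ee_rot: [3.134, -0.0, 1.746]
ft_force: [-0.6, 0.1, -0.5]
opening: 0.085
grip_force: 0.0
[0.538255   0.01977073 0.22554001] [ 3.13394778e+00 -1.33611491e-04  1.74554747e+00]
```

View pics/w3.png

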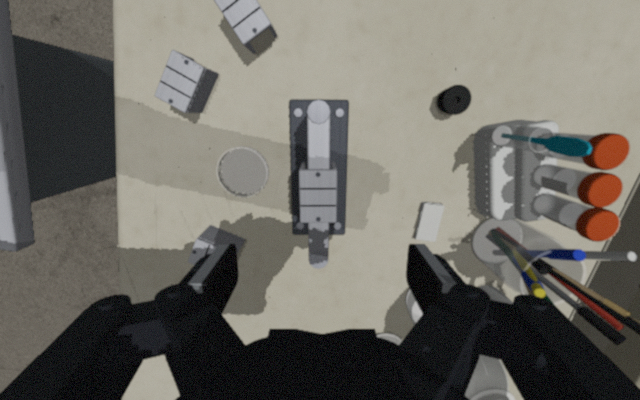

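The gauge hangs astride the bar, its top face at about (300–338, 169–222), between the posts. Next I'll measure it and the forceps, using the top view.

```bash
python3 - <<'E'
from h import *
import pickle;s,c=pickle.load(open('w3.pkl','rb'))
b=np.array([(300,169),(337,169),(338.5,222),(300,222)],float);rect(c,b,.106,s)
s,c=pickle.load(open('t3.pkl','rb'))
im=c['color'];cv2.imwrite('pics/t3.png',cv2.resize(im[190:270,410:480,::-1],None,fx=7,fy=7,interpolation=cv2.INTER_CUBIC))
# cross bars: short & long, ends by eye from earlier crop (scale 2.95)
f=lambda x,y:(200+x/2.95-.5+.17,180+y/2.95-.5+.17)
for n,(a,b2) in dict(long=((698,75),(767,105)),short=((655,187),(705,211))).items():
    A,B=ray(c,*f(*a),.025),ray(c,*f(*b2),.025);print(n,A.round(4),B.round(4),((A+B)/2).round(4),np.linalg.norm(A-B).round(3),np.degrees(np.arctan2(*(B-A)[1::-1])).round(1))
for q in ((673,224),(699,127),(737,150)): print(ray(c,*f(*q),.03).round(4))
E
```

```text
c [0.5351 0.0188 0.106 ]
0.034 9.9
0.0496 -79.3
long [ 0.5214 -0.2846  0.025 ] [ 0.4947 -0.346   0.025 ] [ 0.508  -0.3153  0.025 ] 0.067 -113.6
short [ 0.4211 -0.2456  0.025 ] [ 0.3999 -0.29    0.025 ] [ 0.4105 -0.2678  0.025 ] 0.049 -115.6
[ 0.3887 -0.2601  0.03  ]
[ 0.4749 -0.2837  0.03  ]
[ 0.4546 -0.3173  0.03  ]
```

View pics/t3.png

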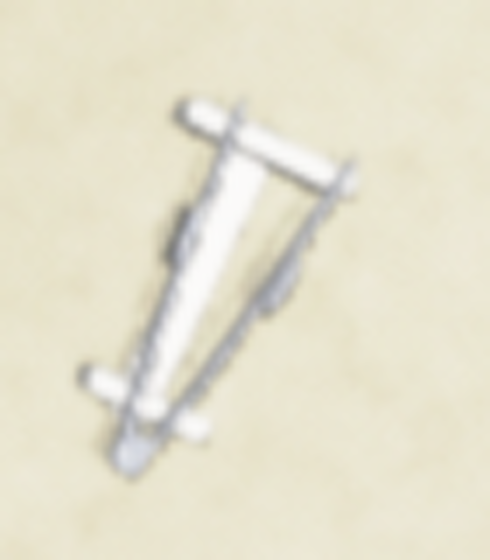

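The crop shows the forceps with their closed end at (130,455), plates at (183,238) and (279,285), and tips at (237,110) and (348,170). That gives a yaw of about −27.4° and an origin near (0.465,−0.300). I'll go above them.

```bash
python3 -m pendant '[[-0.0505,-0.0213,0,0,0.0854],[-0.0505,-0.0213,0,0,0.0854],[-0.0505,-0.0213,0,0,0.0854],[-0.0505,-0.0213,0,0,0.0854],[-0.0505,-0.0213,0,0,0.0854],[-0.0505,-0.0213,0,0,0.0854],[0,0,0,-8.8,0.0854],[0,0,0,-8.8,0.0854]]'
python3 -m pendant '[[0,0,0.02,-8.8,0.0854],[0,0,0.02,-8.8,0.0854],[0,0,0.02,-8.8,0.0854],[0,0,0,-8.6,0.0854],[0,0,0,0,0.0854],[0,0,0,0,0.0854]]'
python3 - <<'E'
from h import *
s,c=snap('wrist');save(c,'w4.png')
import pickle;pickle.dump((s,c),open('w4.pkl','wb'))
print(s['ee_pos'],s['ee_rot'],s['qpos'].round(2))
E
```

```text
clock: 8.65
ee_pos: [0.4612, -0.3011, 0.2199]
ee_rot: [-3.139, -0.003, 2.056]
ft_force: [-0.5, -0.3, 0.3]
opening: 0.0856
grip_force: 0.0
clock: 9.4
ee_pos: [0.4622, -0.3007, 0.1612]
ee_rot: [3.142, -0.001, 2.661]
ft_force: [0.1, 0.2, 0.3]
opening: 0.0855
grip_force: 0.0
[ 0.46222446 -0.30065039  0.16119844] [ 3.14153926e+00 -1.03177647e-03  2.66086217e+00] [ 0.28  0.49  0.28  1.88 -0.18  0.79  1.75]
```

View pics/w4.png

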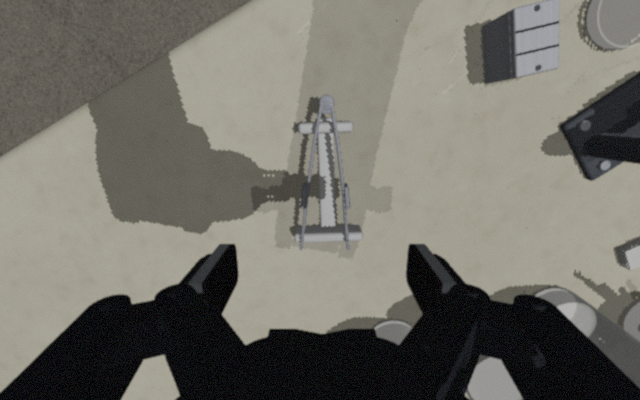

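The wrist view shows the forceps' closed end at (326,101), plates at (304,195) and (347,195), and tips at (302,246) and (348,248).

```bash
python3 - <<'E'
from h import *
import pickle;s,c=pickle.load(open('w4.pkl','rb'))
from scipy.spatial.transform import Rotation as Ro
W=Ro.from_euler('xyz',s['ee_rot']).as_matrix()
g=lambda u,v,z:(W.T@(ray(c,u,v,z,s)-s['ee_pos']))[:2]
for n,u,v,z in [('end',326,97,.034),('pl',302,195,.036),('pr',348.5,195,.036),('tl',302,247,.0335),('tr',348,248,.0335),('pl0',303,184,.038),('pl1',303,207,.038)]: print(n,g(u,v,z).round(4))
im=c['color'][80:265,270:380,::-1];cv2.imwrite('pics/w4c.png',cv2.resize(im,None,fx=3.2,fy=3.2,interpolation=cv2.INTER_CUBIC))
E
```

```text
end [0.0859 0.0024]
pl [ 0.0005 -0.0194]
pr [0.0005 0.0234]
tl [-0.0532 -0.0205]
tr [-0.0542  0.0246]
pl0 [ 0.0114 -0.0181]
pl1 [-0.0105 -0.0185]
```

View pics/w4c.png

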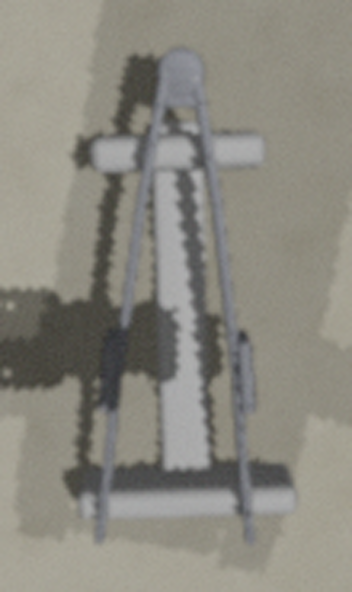

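Forceps centre is at tool (0.000, +0.002), aligned. I'll descend and squeeze partway.

```bash
python3 -m pendant '[[0,0.002,0.05,0,0.06],[0,0,0.05,0,0.06],[0,0,0.025,0,0.06],[0,0,0.011,0,0.06],[0,0,0,0,0.06],[0,0,0,0,0.05],[0,0,0,0,0.045],[0,0,0,0,0.040]]' 20
python3 -m pendant '[[0,0,0,0,0.037],[0,0,0,0,0.034],[0,0,0,0,0.031],[0,0,0,0,0.031]]'
```

```text
clock: 10.45
ee_pos: [0.4646, -0.2997, 0.0271]
ee_rot: [-3.142, 0.003, 2.664]
ft_force: [-0.5, -0.2, 7.0]
opening: 0.04
grip_force: 4.7
clock: 10.95
ee_pos: [0.4648, -0.3001, 0.0274]
ee_rot: [-3.141, 0.003, 2.663]
ft_force: [-0.6, 0.6, 8.5]
opening: 0.0314
grip_force: 7.1
```

```bash
python3 -m pendant '[[0,0,0,0,0.029],[0,0,-0.003,0,0.027],[0,0,-0.003,0,0.027],[0,0,-0.01,0,0.027],[0,0,-0.02,0,0.027],[0,0,-0.03,0,0.027],[0,0,-0.04,0,0.027],[0,0,-0.03,0,0.027]]'
python3 -m pendant '[[0,0,-0.02,0,0.027],[0,0,0,0,0.027]]'
python3 - <<'E'
from h import *
s,c=snap('wrist');save(c,'w5.png')
import pickle;pickle.dump((s,c),open('w5.pkl','wb'))
print(s['ee_pos'],s['ee_rot'],s['opening'],s['grip_force'])
E
```

```text
clock: 11.95
ee_pos: [0.4639, -0.2994, 0.1648]
ee_rot: [3.142, 0.002, 2.664]
ft_force: [0.7, 0.8, -0.6]
opening: 0.0272
grip_force: 6.0
clock: 12.2
ee_pos: [0.4645, -0.2997, 0.1843]
ee_rot: [3.141, 0.004, 2.664]
ft_force: [-0.2, -0.0, -1.9]
opening: 0.0271
grip_force: 6.0
[ 0.46453298 -0.29970911  0.18425509] [3.14138424 0.00437996 2.66371197] 0.02711985648812283 6.044594496488571
```

View pics/w5.png

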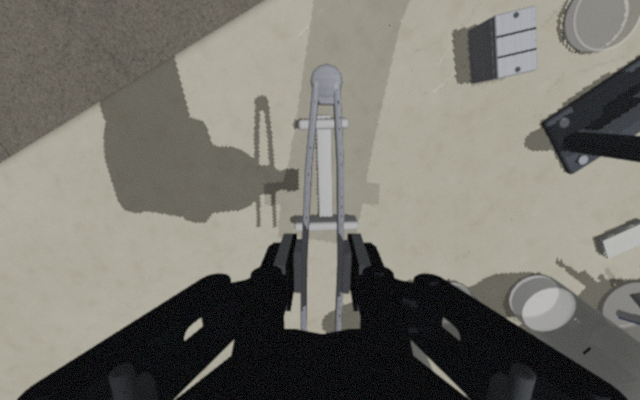

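The forceps are held at opening 27.1 mm with 6.0 N on the pads, closed end at (326,84). Both figures match a 16 mm gap. Now to the gauge.

```bash
python3 -m pendant '[[0.0156,0.0355,0,0,0.027],[0.0156,0.0355,0,0,0.027],[0.0156,0.0355,0,0,0.027],[0.0156,0.0355,0,0,0.027],[0.0156,0.0355,0,0,0.027],[0.0156,0.0355,0,0,0.027],[0.0156,0.0355,0,0,0.027],[0.0156,0.0355,0,0,0.027]]'
python3 -m pendant '[[0,0,0,-7.5,0.027],[0,0,0,-7.5,0.027],[0,0,0,-7.5,0.027],[0,0,0,-7.5,0.027],[0,0,0.02,-7.5,0.027],[0,0,0.02,0,0.027],[0,0,0.015,0,0.027],[0,0,0,0,0.027]]'
python3 - <<'E'
from h import *
import pickle
s,c=snap('scene');pickle.dump((s,c),open('s6.pkl','wb'))
cv2.imwrite('pics/s6.png',cv2.resize(c['color'][150:270,230:370,::-1],None,fx=5,fy=5,interpolation=cv2.INTER_CUBIC))
print(s['ee_pos'],s['ee_rot'],s['opening'],s['grip_force'])
E
```

```text
clock: 13.25
ee_pos: [0.4824, 0.0117, 0.181]
ee_rot: [-3.141, -0.001, 2.664]
ft_force: [0.1, 0.4, -0.9]
opening: 0.027
grip_force: 6.0
clock: 14.25
ee_pos: [0.482, 0.0104, 0.1255]
ee_rot: [3.141, -0.003, -2.965]
ft_force: [-0.4, -0.1, -0.3]
opening: 0.0267
grip_force: 6.0
[0.48204747 0.01043439 0.12552232] [ 3.1414447  -0.00316902 -2.96498419] 0.026715530398721005 6.032067462801933
```

View pics/s6.png

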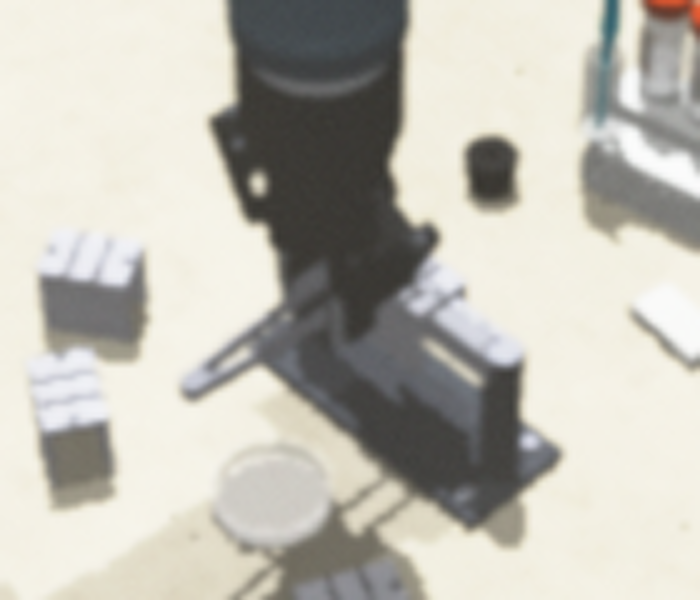

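The scene crop shows the forceps over the gauge with the closed end at about (185,387). I've now viewed 12 pictures, over the limit of 10, so I'll use numbers only from here. I'll check that the forceps are level by intersecting the closed-end ray with their vertical mid-plane.

```bash
python3 - <<'E'
from h import *
import pickle;s,c=pickle.load(open('s6.pkl','rb'))
R=np.array(c['R']).T;o=-R@np.array(c['t'])
a=s['ee_rot'][2]+np.pi; n=np.array([-np.sin(a),np.cos(a),0]); f=np.array([np.cos(a),np.sin(a),0])
def onplane(u,v):
    d=R@np.array([(u-c['cx'])/c['fx'],(v-c['cy'])/c['fy'],1.]); X=o+d*(n@(s['ee_pos']-o))/(n@d); return X,f@(X-s['ee_pos'])
for q in [(185,387),(190,387),(181,388),(195,380)]:
    X,x=onplane(230+q[0]/5,150+q[1]/5);print(q,X.round(4),x.round(4))
print(np.degrees(a))
def pr(X):p=np.array(c['R'])@X+c['t'];return (c['fx']*p[0]/p[2]+c['cx']-230)*5,(c['fy']*p[1]/p[2]+c['cy']-150)*5
g=np.array([.5351,.0188,.106]);print('gauge top proj in crop',pr(g))
s0=env.sense();print(s0['ee_pos'],s0['opening'],s0['grip_force'])
# grey profile of the blob at the closed end
E
```

```text
(185, 387) [ 0.3938 -0.0053  0.1314] -0.0897
(190, 387) [ 0.3966 -0.0048  0.1291] -0.0868
(181, 388) [ 0.3915 -0.0057  0.1326] -0.092
(195, 380) [ 0.3998 -0.0042  0.1314] -0.0835
10.118919370154412
gauge top proj in crop (np.float64(406.8581989538737), np.float64(268.67072310050077))
[0.4827948  0.01049916 0.12635913] 0.02736429007006819 6.031962186098099
```

Closed end is at z≈0.130 against 0.129 expected at the plates, so the forceps are level. Next, a numeric gap check using the arms in the saved wrist image.

```bash
python3 - <<'E'
from h import *
import pickle;s,c=pickle.load(open('w5.pkl','rb'))
from scipy.spatial.transform import Rotation as Ro
W=Ro.from_euler('xyz',s['ee_rot']).as_matrix()
g=cv2.cvtColor(c['color'],cv2.COLOR_RGB2GRAY).astype(int)
t=lambda u,v:(W.T@(ray(c,u,v,s['ee_pos'][2]+.006,s)-s['ee_pos']))[:2]
for r in (320,328): print(r,g[r,296:346].tolist())
for r in (100,140,180,220,260,300,320,328): print(r,t(322,r).round(4),'mm/px',((t(332,r)-t(322,r))[1]*100).round(3))
s1,c1=snap('wrist');pickle.dump((s1,c1),open('w6.pkl','wb'))
g=cv2.cvtColor(c1['color'],cv2.COLOR_RGB2GRAY).astype(int)
for r in (300,316,328): print('now',r,g[r,296:346].tolist())
E
```

```text
320 [168, 169, 170, 164, 142, 126, 124, 129, 131, 125, 129, 152, 164, 162, 162, 161, 163, 159, 160, 161, 161, 166, 166, 165, 166, 158, 134, 102, 100, 100, 97, 101, 101, 100, 104, 101, 103, 98, 91, 82, 99, 118, 130, 127, 121, 108, 101, 102, 102, 103]
328 [142, 142, 151, 152, 131, 120, 121, 125, 130, 135, 143, 159, 164, 166, 165, 166, 162, 162, 163, 166, 164, 163, 165, 166, 162, 155, 126, 105, 103, 101, 103, 100, 105, 104, 104, 103, 104, 98, 92, 87, 107, 121, 131, 130, 130, 115, 102, 97, 99, 95]
100 [ 0.0772 -0.0012] mm/px 0.404
140 [ 0.0613 -0.0012] mm/px 0.419
180 [ 0.0441 -0.0012] mm/px 0.436
220 [ 0.0255 -0.0012] mm/px 0.454
260 [ 0.0052 -0.0012] mm/px 0.474
300 [-0.0169 -0.0011] mm/px 0.496
320 [-0.0287 -0.0011] mm/px 0.508
328 [-0.0336 -0.0011] mm/px 0.513
now 300 [84, 86, 83, 90, 112, 128, 141, 146, 149, 139, 115, 119, 136, 140, 139, 139, 140, 140, 139, 138, 139, 138, 137, 139, 140, 136, 142, 137, 110, 88, 82, 87, 84, 85, 83, 108, 112, 120, 130, 124, 99, 114, 139, 148, 149, 146, 137, 134, 140, 139]
now 316 [84, 88, 84, 80, 88, 117, 139, 150, 143, 134, 105, 111, 148, 159, 161, 160, 159, 159, 160, 163, 160, 160, 162, 161, 161, 159, 162, 157, 145, 111, 87, 84, 85, 88, 80, 54, 50, 108, 140, 131, 111, 126, 139, 148, 147, 147, 153, 159, 162, 158]
now 328 [131, 138, 146, 150, 143, 129, 136, 144, 150, 139, 108, 102, 143, 158, 159, 160, 159, 160, 159, 155, 159, 158, 160, 162, 158, 159, 157, 161, 160, 160, 160, 159, 161, 158, 137, 90, 66, 120, 146, 129, 122, 137, 145, 147, 145, 144, 152, 155, 157, 151]
```

```bash
python3 - <<'E'
from h import *
import pickle
from scipy.spatial.transform import Rotation as Ro
for f in('w4','w5','w6'):
    s,c=pickle.load(open(f+'.pkl','rb'));W=Ro.from_euler('xyz',s['ee_rot']).as_matrix()
    zt=.0335 if f=='w4' else s['ee_pos'][2]+.006
    t=lambda u,v:(W.T@(ray(c,u,v,zt,s)-s['ee_pos']))[:2]
    im=c['color'].astype(int); bl=im[:,:,2]-im[:,:,0]   # steel is bluish, table/rest are not
    print(f,[ (r,bl[r,295:350:1].tolist()) for r in ((160,) if f=='w4' else (160,328))])
    L=[];Rr=[]
    for r in (range(130,180,3) if f=='w4' else list(range(140,200,3))+list(range(308,330,2))):
        k=np.where(bl[r,294:356]>=0)[0]+294
        l=k[k<324];q=k[k>326]
        if len(l) and len(q): L.append(t(l.mean(),r));Rr.append(t(q.mean(),r))
    L,Rr=np.array(L),np.array(Rr)
    for n,A in(('L',L),('R',Rr)):
        m=A[:,0]>0; p=np.polyfit(A[m,0],A[m,1],1); print(n,'rear slope',p.round(4),'rms',np.std(A[m,1]-np.polyval(p,A[m,0])).round(5),'front pts',A[~m][::3].round(4).tolist())
E
```

```text
w4 [(160, [-17, -18, -17, -15, -13, -12, -9, -8, -9, -14, -16, -14, -15, -15, -13, -1, 6, 6, -5, -15, -15, -16, -15, -6, -1, 0, 0, 1, 0, 2, 0, 2, 0, 0, -1, 3, 1, 0, -3, -8, -14, -14, -9, 3, 5, 7, -5, -13, -16, -15, -15, -13, -17, -13, -14])]
L rear slope [ 0.0284 -0.007 ] rms 0.00172 front pts []
R rear slope [0.0078 0.009 ] rms 0.00123 front pts []
w5 [(160, [-16, -16, -14, -18, -15, -16, -15, -16, -17, -14, -5, 2, 8, 7, 9, 10, 5, 0, -11, -17, -13, -10, -1, 2, 1, 1, 0, 1, 1, 0, 1, 1, 0, 3, 1, -1, -3, -14, -17, -19, -19, -8, 4, 8, 9, 7, 7, 8, -3, -12, -17, -16, -16, -15, -14]), (328, [-15, -17, -15, -17, -17, -9, 3, 7, 8, 7, 7, -9, -18, -16, -19, -20, -17, -17, -17, -18, -16, -16, -20, -19, -19, -18, -16, -14, -12, -11, -11, -12, -12, -13, -12, -13, -11, -13, -11, -10, 0, 4, 7, 7, 8, 6, -4, -11, -16, -14, -11, -11, -10, -13, -9])]
L rear slope [ 0.0537 -0.0075] rms 0.00031 front pts [[-0.0215, -0.0104], [-0.0251, -0.0107], [-0.0287, -0.0108], [-0.0324, -0.0108]]
R rear slope [-0.0248  0.0061] rms 0.00023 front pts [[-0.0215, 0.0071], [-0.0251, 0.0072], [-0.0287, 0.007], [-0.0324, 0.0073]]
w6 [(160, [-8, -7, -5, -8, -6, -8, -6, -7, -7, -3, 1, 5, 10, 7, 9, 10, 6, -3, -6, -7, -5, -7, -6, -4, -5, -7, -5, -7, -6, -6, -5, -7, -5, -6, -5, -6, -6, -7, -6, -4, -3, 6, 8, 8, 8, 8, 10, 4, -1, -6, -8, -5, -8, -7, -6]), (328, [7, 6, 5, 7, 6, 6, 8, 8, 9, 7, 9, 7, 6, 6, 5, 6, 6, 7, 5, 7, 7, 7, 6, 6, 7, 8, 7, 6, 4, 5, 7, 6, 6, 6, 7, 6, 4, 4, 7, 6, 6, 5, 8, 8, 8, 9, 7, 5, 7, 6, 5, 4, 7, 6, 6])]
L rear slope [ 0.0736 -0.0101] rms 0.00014 front pts [[-0.0209, -0.0069], [-0.0244, -0.007], [-0.028, -0.007], [-0.0317, -0.0071]]
R rear slope [-0.0435  0.0093] rms 0.00012 front pts [[-0.0209, 0.0093], [-0.0244, 0.0094], [-0.028, 0.0095], [-0.0317, 0.0095]]
```

The arms are about 18 mm centre to centre near the tips, less arm thickness. That fits a ~16 mm gap and agrees with the 27 mm width and 6.0 N. I'll lower to about 4 mm above the gauge.

```bash
python3 -m pendant '[[-0.0015,0,0.004,0,0.027],[0,0,0.004,0,0.027],[0,0,0.003,0,0.027],[0,0,0.003,0,0.027],[0,0,0,0,0.027],[0,0,0,0,0.027],[0,0,0,0,0.027],[0,0,0,0,0.027]]'
python3 -m pendant '[[0,0,0,0,0.027],[0,0,0,0,0.027],[0,0,0,0,0.027],[0,0,0,0,0.027]]'
python3 - <<'E'
from h import *
import pickle
s,c=snap('scene');pickle.dump((s,c),open('s7.pkl','wb'))
print(s['ee_pos'],s['ee_rot'],s['opening'],s['grip_force'])
s1,c1=snap('wrist');pickle.dump((s1,c1),open('w7.pkl','wb'))
print(s1['ee_pos'],s1['opening'],s1['grip_force'],s1['ft_force'])
# closed-end height again: bluish blob left of the gripper in the scene view
R=np.array(c['R']).T;o=-R@np.array(c['t']);a=s['ee_rot'][2]+np.pi;n=np.array([-np.sin(a),np.cos(a),0]);f=np.array([np.cos(a),np.sin(a),0])
im=c['color'].astype(int);bl=(im[:,:,2]-im[:,:,0]>=0)
k=bl[222:240,258:290];ys,xs=np.nonzero(k);u0=xs.min()
for u in range(u0,u0+12,3):
    y=ys[xs==u];
    if not len(y): continue
    v=y.mean()+222;d=R@np.array([(u+258-c['cx'])/c['fx'],(v-c['cy'])/c['fy'],1.]);X=o+d*(n@(s['ee_pos']-o))/(n@d);print(u+258,v,y.min()+222,y.max()+222,'x',(f@(X-s['ee_pos'])).round(4),'z',X[2].round(4))
E
```

```text
clock: 15.35
ee_pos: [0.4848, 0.0108, 0.1129]
ee_rot: [-3.142, 0.0, -2.965]
ft_force: [-0.2, -0.4, -1.0]
opening: 0.027
grip_force: 6.0
clock: 15.85
ee_pos: [0.4847, 0.0108, 0.1128]
ee_rot: [-3.142, 0.0, -2.965]
ft_force: [0.1, -0.1, -0.9]
opening: 0.0271
grip_force: 6.0
[0.48474006 0.01081688 0.1128168 ] [-3.14158762e+00  4.76670267e-05 -2.96485552e+00] 0.02711637179086454 6.027231886982918
[0.48476498 0.0108075  0.11281847] 0.02703679251296818 6.027138903737068 [-0.53203141  0.46048105 -1.00288266]
268 229.0 228 230 x -0.09 z 0.1239
271 228.5 226 231 x -0.0811 z 0.1185
274 226.0 224 228 x -0.0716 z 0.1197
277 225.0 222 227 x -0.0623 z 0.1159
```

No contact force, and the pose and squeeze are steady. Handing in.

```bash
python3 -c "
from cell import env
print(env.close_job())"
```

```text
the job is handed in; nothing more can be done
None
```

The job is handed in: the gauge hangs astride the bar and the forceps are held about 4–6 mm above it, square across the bar, steady at 27.1 mm plate width and 6.0 N (about a 16 mm gap); the gap, level and clearance come from those readings and rough camera checks, I never touched or re-measured the dish, stopper and note pad, and I viewed 12 pictures, two over the limit of 10.

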